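Clamp a strip canvas in the table easel

ROBOT

A 6-joint arm with a two-finger parallel gripper is mounted at the origin on a cart in front of the work surface, level with it; the furniture and walls round the work are solid. World frame = base frame: x ahead of the robot, y to its left, z up, the work surface at z = 0. Lengths are in m, angles in degrees, forces in N, time in s.
With the tool pointing down it reaches from about 0.35 to 0.875 m from the base axis. Payload 4.2 kg.
Tool frame: the origin (TCP) lies midway between the tips of the shut fingers; the grasp point (between the pads) lies 19 mm behind it; z points along the fingers, y is the line along which they close (so a half turn about z gives the same grasp; the last joint's range is limited). The gripper opens to 87 mm and grips with 3 to 60 N. Pads are 19 mm wide; open, the fingers measure 117 mm over their backs; the gripper's body (75 mm by 190 mm) begins 51 mm behind the grasp point.
Start: joints at [-53.251, 22.042, 0.453, 0, -68.411, -14.817], TCP at [0.233, -0.58, 0.223] pointing down, gripper open.
Joint ranges: [-179.83, 179.83], [-69.29, 118.12], [-61.27, 80.66], [-181.25, 117.63], [-171.15, -9.14], [-177.46, 177.46]. Speed limits (degrees/s): [159.86, 159.86, 180, 180, 180, 180].

INTERFACE

Orientations are given as [roll, pitch, yaw] about the fixed x, y, z axes, in that order (R = Rz(yaw) Ry(pitch) Rx(roll)).
In Python, from workcell import env gives the robot as it stands. The module is installed in compiled form; this text tells all that it offers. Calls block until the motion is done:
- env.goto(position, orientation): joint-space move of the TCP to a pose.
- env.move_straight(position, rotation=None, rate=0.15, force_limit=None): straight line of the TCP; rotation=None keeps the orientation; rate is the mean speed in m/s. With force_limit (N) it stops when the force on the tool has changed by that much, and returns True; else False.
- env.set_joints(angles): joint-space move.
- env.gripper_to(opening, grasp_force=None): opening from 0.0 (shut) to 1.0 (fully open); grasp_force is the grip in N (None keeps the last); returns when the fingers have stopped.
- env.dwell(seconds).
- env.inverse_kinematics(position, orientation): joint angles nearest the present ones, or None.
- env.read_state(): the state.
- env.grab_frame(name): name is "scene" or "top" or "wrist"; returns a dict with "image" (480x640x3 uint8, blue, green, red), "fx", "fy", "cx", "cy" (pixels), "D" ([k1, k2, p1, p2, k3] as OpenCV has them; the pictures are not rectified), "position" and "orientation" of the camera in the world. Camera axes: x right, y up, looking along -z (the intrinsics and any distortion apply to the point x, -y, -z); pixel columns grow to the right and rows downward; lengths in m; the calibration is good to about 2 mm. A picture is of the moment at which its call begins. There is no depth.
A pose or a line that the arm cannot do raises env.Unreachable and nothing moves.
- env.close_job(): hands the job in; it is judged then, once.
Trained networks look in a picture, given as the dict that the camera call returned (one of the last four; its "shot" number tells which), for a name from the list of things; names that differ only in an ending like _2 or _b are one class to them, and where a whole thing is asked for, a point or a joint stands for the part that bears it (a point fixed in the world has none). Each returns a list of dicts, best first, with "score" (0 to 1); they miss things now and then, are a little off and sometimes report something else, mostly with a low value. They report only what shows in the picture. A call takes as long as a camera call.
- env.search_frame(picture, thing): "xyz" ([x, y, z] in m, in world coordinates, good to about 4 mm: the middle of the surface that is visible of it).
- env.trace(picture, thing): "mask" (480x640 bool, what is visible of it).
The state is a dict: "clock": time; "joint_positions": joint angles; "qvel": joint speeds; "joint_torque": joint torques, N m; "position": TCP position; "tool_rot": TCP orientation; "force": force on the tool from outside, world axes, zero at the start; "wrist_torque": the same for the moment, N m; "opening": opening from 0.0 (shut) to 1.0 (fully open); "finger_force": force on a finger pad.
Only numpy, scipy, OpenCV 4.12 (cv2) and the standard library are available. Lean on these libraries where they do the work, as an engineer would, in place of code of your own. Each camera call takes 0.05 s, during which the arm holds its last target. There are 200 camera calls.

TASK

Gently lay the small painted strip canvas, picture side up, lengthwise and centred on the two battens of the flat-lying wooden table easel, between its ledge and its clamp. Then pinch the clamp's red lever and thumb post together, keep them squeezed while you slide the clamp along the toothed mast until its sprung jaw has pushed the canvas against the ledge and the jaw's springs are mostly pressed in but not bottomed out, and let go so that the tooth drops into a notch and the canvas stays held. Do not force the clamp over the teeth or crush the canvas, and leave everything else on the table alone.

Things in the scene. Friction and masses are not known exactly. Their poses are not given: they have to be found in the camera images.
- canvas: loose white strip canvas with a blue, teal and yellow picture on top, 54 mm wide, 20 mm thick, 0.16 kg; grip it across its width. Origin on its underside, on the middle line; x along its length, z up through the picture. It reaches 70 mm from the origin to -x, but 60 to 94 mm to +x: its length (130 to 164 mm) varies and is not measured. Either end may face the ledge
- easel: fixed wooden table easel lying flat: mast along its x (x -147 to +217 mm, 82 mm wide, 20 mm high) on two 200 mm cross bars. Origin on the table under the mast's middle line; x points from ledge to clamp. Canvas and clamp lie on two battens (centres 24 mm either side of the middle line, 14 mm wide, tops 28 mm above the table); between them a steel rack, a notch every 6 mm, top 27 mm high
- easel_ledge: fixed ledge across the lower end of the mast, 190 mm long, top 46 mm above the table. Origin on the middle line, on its cork face, 20 mm above the table, 120 mm to -x of the easel's origin; the face looks to the easel's +x
- clamp_grip (a point): where to pinch the aluminium clamp from above, along the easel's x: 76 mm above the table, on the middle line. Thumb post (10 x 30 mm, top 92 mm): outer face 19 mm to the easel's +x. Red lever (26 mm wide, top 92 mm): outer face here 30 mm to -x when let go, 19 mm when squeezed. So 49 mm across let go, 38 mm squeezed. Keep fingertips over 52 mm high: jaw guides and pawl arm lie below
- jaw_face (a point): middle of the rubber face of the clamp's sprung jaw with its springs at rest (the point does not move as they give); 89 mm to the easel's -x of clamp_grip, 38 mm above the table. The jaw bar is 52 mm wide, 30 to 46 mm above the table. It gives 15 mm: pushes 5 N at first touch, 0.5 N more per mm, 12.5 N when bottomed, then it is rigid
- canvas_clamp (a joint): clamp travel in m: 0 farthest from the ledge, 0.1 nearest; jaw face (springs at rest) to ledge face is 0.205 minus this. Lever squeezed: slides with 0.3 N friction plus 80 N per m/s drag. Lever let go: the tooth locks it both ways. Let go under jaw pressure it follows the opening fingers back about 3 mm, then springs up to 6 mm farther to the next notch
- clamp_lever (a joint): angle of the red lever in rad: 0 let go, tooth down in a notch; about 0.12 tooth riding on top of the rack; 0.25 squeezed to its stop, tooth 4 mm clear. A spring returns it: 7 N at grip height when let go, 11 N squeezed. 20 to 40 N of grip holds it squeezed. Left at 0.04 to 0.12 the tooth has caught on an edge: squeeze again and let go 1 or 2 mm farther on
- beaker: bystander, leave alone: clear blue plastic beaker, 67 mm across, 94 mm high, standing, origin under its centre
- tube_orange: bystander, leave alone: orange paint tube, 116 mm long, lying, origin under its centre
- ink_blue: bystander, leave alone: small blue ink dropper bottle, 25 mm across, 80 mm high, standing, origin under its centre
- tape_roll: bystander, leave alone: roll of masking tape, 94 mm across, 25 mm high, lying flat, origin under its centre
- brush_wine: bystander, leave alone: thin wine-red round brush, 200 mm long, lying, origin under its centre
- marker: bystander, leave alone: black and white marker pen, 135 mm long, lying, origin under its centre

How it is judged:
By the outcome, as a careful person would: the job done as asked, in the order asked, and still so for the second after the job is handed in, with the robot touching nothing.
It also fails if it takes over 61 s, if anything falls off the work surface, if the arm or the gripper's body presses on something with over 40 N, if the wrist force passes 120 N, or if a joint passes its speed limit or range.

## Working session

There is one attempt and no reset: what is moved stays moved. The work goes in short steps, each a Python script; the robot and the scene stay as the last script left them, time stands still between calls to the robot, and variables do not carry over. Pictures are saved under pics/ and viewed, at most 10 in all, crops included, and the job is handed in when it is done.

```bash
mkdir -p pics; cat > h.py <<'E'
import numpy as np, cv2
from scipy.spatial.transform import Rotation as R
from workcell import env
def rot(o): return R.from_euler('xyz',o,degrees=True).as_matrix()
def camR(f):
    o=np.array(f['orientation'],float)
    return o if o.shape==(3,3) else rot(o)
def px2w(f,px,z):
    K=np.array([[f['fx'],0,f['cx']],[0,f['fy'],f['cy']],[0,0,1]])
    u=cv2.undistortPoints(np.array(px,float).reshape(-1,1,2),K,np.array(f['D'],float)).reshape(-1,2)
    d=np.c_[u[:,0],-u[:,1],-np.ones(len(u))]@camR(f).T
    p=np.array(f['position']); return p+d*((z-p[2])/d[:,2])[:,None]
def w2px(f,P):
    K=np.array([[f['fx'],0,f['cx']],[0,f['fy'],f['cy']],[0,0,1]])
    c=(np.array(P,float).reshape(-1,3)-np.array(f['position']))@camR(f)
    c=c*[1,-1,-1]
    return cv2.projectPoints(c.reshape(-1,1,3),np.zeros(3),np.zeros(3),K,np.array(f['D'],float))[0].reshape(-1,2)
def rect(m):
    c=max(cv2.findContours(m.astype(np.uint8),cv2.RETR_EXTERNAL,cv2.CHAIN_APPROX_NONE)[0],key=cv2.contourArea)
    return c.reshape(-1,2)
E
python3 - <<'E'
from h import *
np.set_printoptions(precision=4,suppress=True)
ims=[]
for n in ['top','scene']:
    f=env.grab_frame(n); cv2.imwrite(f'pics/{n}0.png',f['image'])
    print(n,f['position'],f['orientation'],f['D'])
    for t in ['canvas','easel','easel_ledge','clamp_grip','jaw_face','canvas_clamp','clamp_lever','beaker','tube_orange','ink_blue','tape_roll','brush_wine','marker']:
        r=env.search_frame(f,t); print(t,[(np.round(d['xyz'],4).tolist(),round(d['score'],2)) for d in r[:2]])
    if n=='top':
      for t,z in [('canvas',.02),('easel_ledge',.046),('easel',.028)]:
        r=env.trace(f,t)
        if r:
            c=rect(r[0]['mask']); w=px2w(f,c,z)[:,:2].astype(np.float32)
            q=cv2.minAreaRect(w); print(t,q,cv2.boxPoints(q))
print(env.read_state())
E
```

```text
top [0.3716 0.0843 1.3513] [ 10.408   -0.561  -89.9645] [-0.1203  0.      0.      0.      0.    ]
canvas [([0.4826, 0.2677, 0.0195], 0.87)]
easel [([0.5821, -0.0822, 0.0271], 0.85)]
easel_ledge [([0.5876, 0.0822, 0.0438], 0.68), ([0.5794, -0.1942, 0.0381], 0.18)]
clamp_grip []
jaw_face [([0.5801, -0.1959, 0.0386], 0.94)]
canvas_clamp [([0.5798, -0.1952, 0.0376], 0.93)]
clamp_lever [([0.5832, -0.1916, 0.0334], 0.51)]
beaker [([0.7822, 0.1744, 0.0438], 0.89)]
tube_orange [([0.718, 0.3409, 0.0111], 0.66)]
ink_blue [([0.7844, 0.0683, 0.0496], 0.56), ([0.4842, 0.2708, 0.0175], 0.44)]
tape_roll [([0.7709, -0.0753, 0.0238], 0.74)]
brush_wine [([0.3851, 0.034, 0.0083], 0.86), ([0.7882, 0.0715, 0.0499], 0.27)]
marker [([0.3742, 0.3863, 0.0128], 0.64)]
canvas ((0.4857275187969208, 0.26615628600120544), (0.13977518677711487, 0.05636007711291313), 17.803415298461914) [[0.4106 0.2716]
 [0.4278 0.218 ]
 [0.5609 0.2607]
 [0.5437 0.3144]]
easel_ledge ((0.5872244238853455, 0.0817185714840889), (0.022735562175512314, 0.18656694889068604), 89.17586517333984) [[0.4938 0.0717]
 [0.6803 0.069 ]
 [0.6807 0
[... 805 characters left out ...]
9, 0.036], 0.16)]
ink_blue [([0.789, 0.0767, 0.0371], 0.68)]
tape_roll [([0.7674, -0.0685, 0.0203], 0.61)]
brush_wine [([0.3823, 0.044, 0.0104], 0.75)]
marker [([0.3767, 0.3896, 0.013], 0.91)]
{'clock': 1.55, 'joint_positions': array([-53.2496,  22.0421,   0.4509,   0.0015, -68.4106, -14.8149]), 'qvel': array([ 0.1206, -0.0498,  0.0353, -0.0397, -0.0658, -0.1003]), 'joint_torque': array([ -0.0005, -39.0461,  18.7622,   4.2245,   0.0156,  -0.    ]), 'position': array([ 0.2335, -0.5797,  0.2225]), 'tool_rot': array([ 179.9986,   -0.0018, -158.0639]), 'force': array([-0.1826, -0.0385,  0.1847]), 'wrist_torque': array([0.0271, 0.045 , 0.0306]), 'finger_force': 0.0, 'opening': 1.0028977223897417}
```

View pics/top0.png

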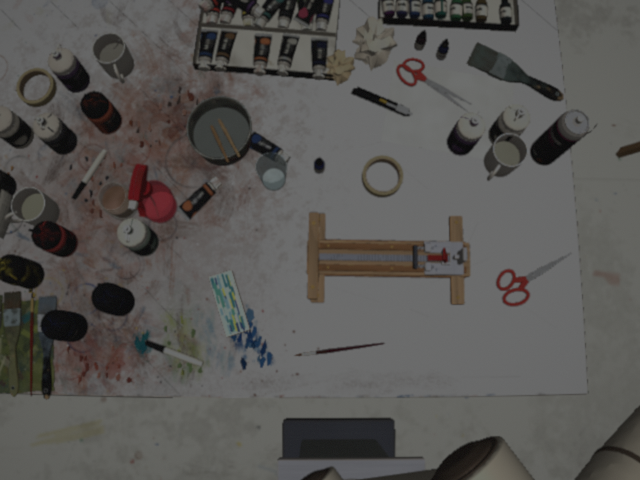

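View pics/scene0.png

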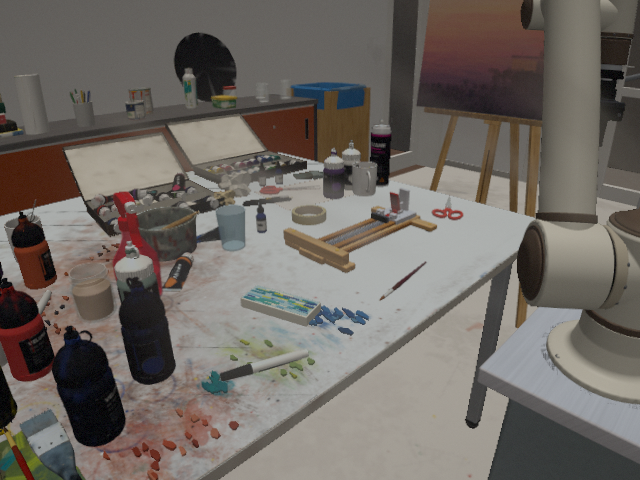

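The top view shows the canvas at px (229,303), angled about 18° from world x. The ledge is at (316,257) and the clamp at (440,257), so easel +x is roughly world −y. Next are closer looks with the wrist camera on the way to the canvas.

```bash
python3 - <<'E'
from h import *
np.set_printoptions(precision=4,suppress=True)
def look(tag,things):
    f=env.grab_frame('wrist'); cv2.imwrite(f'pics/w_{tag}.png',f['image'])
    np.save(f'{tag}.npy',f,allow_pickle=True)
    print(tag,f['position'],f['orientation'],f['D'],f['fx'])
    for t,z in things:
        print(t,[(np.round(d['xyz'],4).tolist(),round(d['score'],2)) for d in env.search_frame(f,t)[:2]])
        r=env.trace(f,t)
        if r and z:
            c=rect(r[0]['mask']); w=px2w(f,c,z)[:,:2].astype(np.float32)
            q=cv2.minAreaRect(w); print(q); print(cv2.boxPoints(q), c.min(0),c.max(0))
env.goto([.58,-.08,.36],[180,0,-90.85])
look('easel',[('easel',.028),('easel_ledge',.046),('canvas_clamp',None),('clamp_lever',.092),('clamp_grip',None),('jaw_face',None)])
env.goto([.4857,.266,.25],[180,0,-162.2])
look('canvas',[('canvas',.02)])
s=env.read_state();print(s['clock'],s['joint_positions'])
E
```

```text
easel [ 0.5787 -0.1516  0.5219] [-15.0165  -0.0621 178.992 ] [-0.0601  0.      0.      0.      0.    ] 385.70390024916594
easel [([0.5805, -0.117, 0.0288], 0.84), ([0.3847, 0.0166, 0.0082], 0.24)]
((0.5838665962219238, -0.09053802490234375), (0.34846246242523193, 0.19576823711395264), 88.78900909423828)
[[ 0.4823 -0.2627]
 [ 0.678  -0.2668]
 [ 0.6854  0.0816]
 [ 0.4897  0.0857]] [234  41] [397 313]
easel_ledge [([0.5835, 0.0714, 0.0415], 0.93)]
((0.5869161486625671, 0.06651688367128372), (0.01186282280832529, 0.18579545617103577), 88.97574615478516)
[[0.4939 0.0622]
 [0.6797 0.0589]
 [0.6799 0.0708]
 [0.4941 0.0741]] [246 303] [384 311]
canvas_clamp [([0.5806, -0.2043, 0.0371], 0.73), ([0.5825, 0.0742, 0.0433], 0.57)]
clamp_lever [([0.5815, -0.1907, 0.0366], 0.61)]
((0.5825463533401489, -0.18546657264232635), (0.03873929753899574, 0.02539466693997383), 88.97757720947266)
[[ 0.5695 -0.2046]
 [ 0.5949 -0.2051]
 [ 0.5956 -0.1663]
 [ 0.5702 -0.1659]] [302  87] [326 125]
clamp_grip [([0.5842, -0.2027, 0.0374], 0.58)]
jaw_face [([0.5814, -0.2, 0.0368], 0.93)]
canvas [0.4187 0.2439 0.4124] [-15.005   -0.0413 107.7145] [-0.0601  0.      0.      0.      0.    ] 385.70390024916594
canvas [([0.4801, 0.2654, 0.016], 0.79)]
((0.48369789123535156, 0.2664034962654114), (0.1355876624584198, 0.053859345614910126), 17.895540237426758)
[[0.4109 0.2712]
 [0.4275 0.2199]
 [0.5565 0.2616]
 [0.5399 0.3129]] [293 140] [347 270]
6.2333 [  45.4183   14.0109   -7.1189    0.0054  -68.851  -117.6662]
```

View pics/w_easel.png

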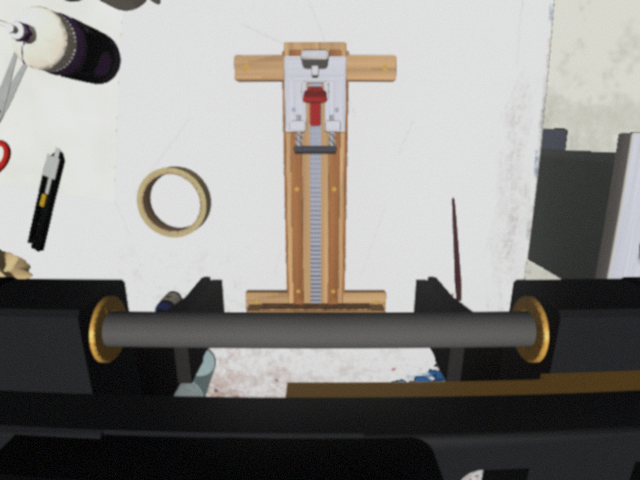

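View pics/w_canvas.png

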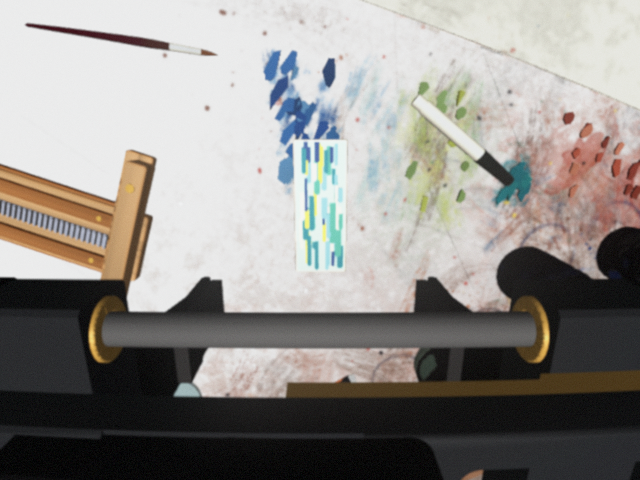

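The wrist views agree with the top view: canvas centre (.4837,.2664), 136×54 mm, angle 17.9°, clear of its neighbours. Next: grasp and lift it, and overlay the easel model on the wrist picture.

```bash
python3 - <<'E'
from h import *
np.set_printoptions(precision=4,suppress=True)
f=np.load('easel.npy',allow_pickle=True).item()
im=f['image'].copy(); L=np.array([.5868,.070]); a=np.radians(-91.05); ex=np.array([np.cos(a),np.sin(a)]); ey=np.array([-ex[1],ex[0]])
def P(x,y,z): p=L+ex*x+ey*y; return [p[0],p[1],z]   # x from ledge face
def line(p,q,c):
    u=w2px(f,[P(*p),P(*q)])*4; cv2.line(big,*[tuple(int(v) for v in k) for k in u],c,1)
big=cv2.resize(im,None,fx=4,fy=4,interpolation=cv2.INTER_CUBIC)
for z,c in [(.046,(0,255,0)),(.028,(255,0,255))]: line((0,-.095,z),(0,.095,z),c)
line((.205,-.026,.046),(.205,.026,.046),(0,255,0))
for s in(-.031,.031): line((0,s,.028),(.33,s,.028),(255,255,0))
line((.205+.089-.03,-.013,.092),(.205+.089-.03,.013,.092),(255,0,0))
line((.205+.089+.019,-.015,.092),(.205+.089+.019,.015,.092),(0,255,255))
line((.337,-.041,.02),(.337,.041,.02),(0,0,0))
crop=np.hstack([big[140:740,900:1300],big[1000:1300,900:1600][:, :400].repeat(2,axis=0)])
cv2.imwrite('pics/ov.png',crop)
env.move_straight([.4837,.2664,.05],[180,0,-162.1],rate=.15)
env.move_straight([.4837,.2664,.006],rate=.08,force_limit=8)
env.gripper_to(.55,15); env.gripper_to(.3,15)
s=env.read_state();print(s['opening'],s['finger_force'],s['position'],s['clock'])
env.move_straight([.4837,.2664,.15],rate=.15)
s=env.read_state();print(s['opening'],s['finger_force'],s['force'],s['clock'])
E
```

```text
0.6252301489833456 14.99949797987938 [0.4838 0.2665 0.0061] 9.3083
0.6197236546325253 14.99938040971756 [-0.2354 -0.3563 -1.9284] 10.4167
```

View pics/ov.png

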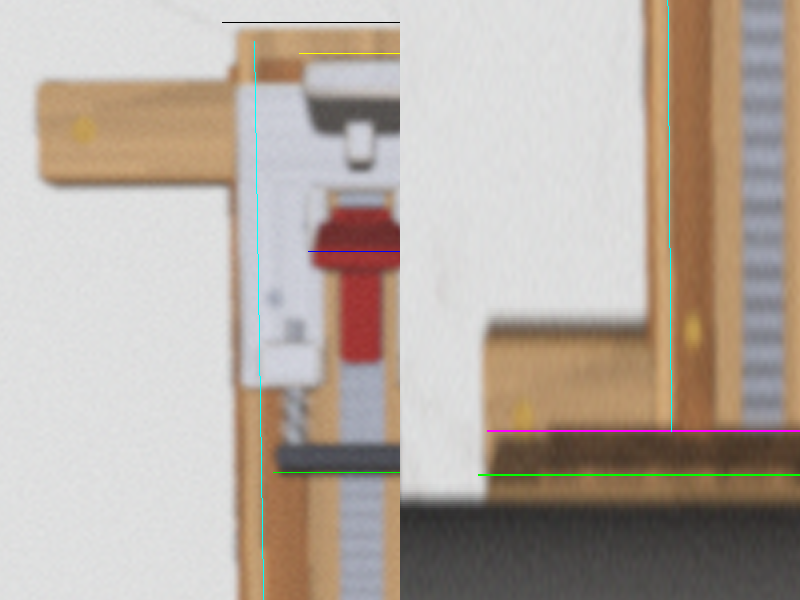

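The overlay fits with the ledge face shifted to y≈.071. The jaw's dark bar sits at the q=0 line, so the clamp is at its far end. Now I'll lay the canvas.

```bash
cat >> h.py <<'E'
L=np.array([.5868,.071]); A=-91.05; ex=np.array([np.cos(np.radians(A)),np.sin(np.radians(A))]); ey=np.array([-ex[1],ex[0]])
def E(x,y,z): p=L+ex*x+ey*y; return [p[0],p[1],z]   # x from ledge face
E
python3 - <<'E'
from h import *
np.set_printoptions(precision=4,suppress=True)
env.goto(E(.073,0,.15),[180,0,A])
env.move_straight(E(.073,0,.05),rate=.12)
print(env.move_straight(E(.073,0,.0335),rate=.03,force_limit=3))
s=env.read_state();print(s['position'],s['force'],s['opening'],s['clock'])
env.gripper_to(.74)
env.move_straight(E(.073,0,.16),rate=.12)
env.goto(E(.16,0,.30),[180,0,A])
f=env.grab_frame('wrist'); np.save('laid.npy',f,allow_pickle=True)
r=env.trace(f,'canvas')
if r:
    c=rect(r[0]['mask']); w=px2w(f,c,.048)[:,:2]-L
    q=cv2.minAreaRect(np.c_[w@ex,w@ey].astype(np.float32)); print(q,cv2.boxPoints(q))
cv2.imwrite('pics/laid.png',f['image'])
print(env.read_state()['clock'])
E
```

```text
True
[ 0.5851 -0.002   0.0341] [0.4736 0.3229 3.3242] 0.6186036268484907 13.475
((0.09064649790525436, -0.0003817509859800339), (0.055449098348617554, 0.11174489557743073), 89.55237579345703) [[ 0.0346 -0.0277]
 [ 0.1463 -0.0285]
 [ 0.1467  0.0269]
 [ 0.035   0.0278]]
16.0167
```

View pics/laid.png

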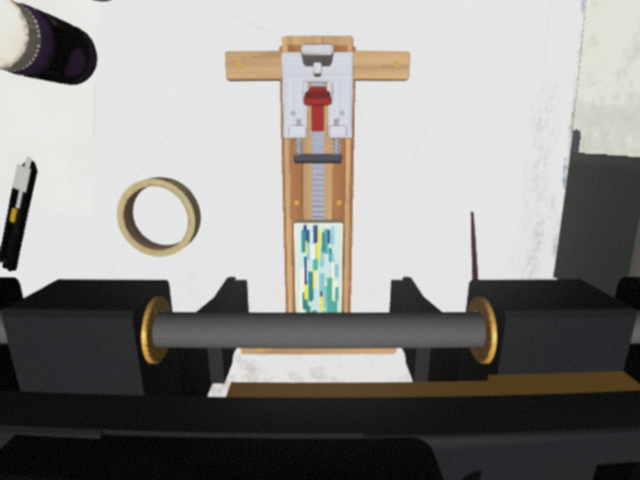

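The canvas lies flat on the battens and centred (px 319,268), picture up, with the clamp open above it (lever at px 317,95). Now I'll pinch and slide to contact.

```bash
cat >> h.py <<'E'
def S(tag=''):
    s=env.read_state(); p=s['position'][:2]-L; print(tag,'ex %.4f ey %.4f z %.4f'%(p@ex,p@ey,s['position'][2]),'Fx %.2f Fy %.2f Fz %.2f'%(s['force'][:2]@ex,s['force'][:2]@ey,s['force'][2]),'open %.1fmm'%(s['opening']*87),'ff %.1f'%s['finger_force'],'t %.2f'%s['clock']); return p@ex,s
E
python3 - <<'E'
from h import *
Y=[180,0,A-90]
env.gripper_to(1.0)
env.goto(E(.293,0,.16),Y)
env.move_straight(E(.293,0,.057),rate=.1,force_limit=8); S('down')
env.gripper_to(.60,30); S('pre')
env.gripper_to(.30,30); S('pinch')
r=env.move_straight(E(.300,0,.057),rate=.012,force_limit=5); x0,_=S('stop %s'%r)
env.move_straight(E(x0-.055,0,.057),rate=.035); S('slid')
r=env.move_straight(E(x0-.09,0,.057),rate=.02,force_limit=5); x1,_=S('contact %s'%r)
env.dwell(.2); S('rest'); open('x0','w').write(repr(float(x0)))
E
```

```text
down ex 0.2931 ey 0.0006 z 0.0578 Fx 1.61 Fy -0.06 Fz 0.04 open 87.1mm ff 0.0 t 19.13
pre ex 0.2913 ey 0.0002 z 0.0578 Fx -6.53 Fy -1.36 Fz 4.79 open 52.3mm ff 3.9 t 20.00
pinch ex 0.2933 ey 0.0005 z 0.0583 Fx 0.43 Fy -1.69 Fz 6.66 open 37.4mm ff 30.0 t 20.43
stop True ex 0.2949 ey 0.0005 z 0.0583 Fx -0.77 Fy 0.60 Fz 3.10 open 37.7mm ff 30.0 t 20.77
slid ex 0.2398 ey 0.0004 z 0.0583 Fx 0.40 Fy -1.06 Fz 9.20 open 37.7mm ff 30.0 t 22.48
contact True ex 0.2282 ey 0.0004 z 0.0583 Fx 4.42 Fy 0.08 Fz 2.63 open 37.5mm ff 30.0 t 23.33
rest ex 0.2283 ey 0.0004 z 0.0583 Fx 2.43 Fy -0.22 Fz 1.73 open 37.5mm ff 30.0 t 23.53
```

```bash
python3 - <<'E'
from h import *
x=.2282
for d in (.002,.006,.010):
    env.move_straight(E(x-d,0,.057),rate=.02); env.dwell(.3); S('c~%g'%d)
E
```

```text
c~0.002 ex 0.2272 ey 0.0004 z 0.0582 Fx 6.04 Fy -1.51 Fz 5.65 open 37.4mm ff 30.0 t 24.12
c~0.006 ex 0.2236 ey 0.0004 z 0.0582 Fx 7.38 Fy -0.87 Fz 6.91 open 37.3mm ff 30.0 t 24.77
c~0.01 ex 0.2201 ey 0.0004 z 0.0582 Fx 8.59 Fy -0.40 Fz 6.32 open 37.5mm ff 30.0 t 25.42
```

Contact is at about ex .228, and the force slope matches the springs (c≈7.5 mm now). The notch at q=.078 would give c≈10–11 mm, so I'll hold about 2 mm past it. Then I'll open in small steps, moving the TCP forward to cancel the back-follow.

```bash
python3 - <<'E'
from h import *
c=.2126
env.move_straight(E(c,0,.057),rate=.02); env.dwell(.3); x,s=S('hold')
o=s['opening']*87
for d in range(1,6):
    env.gripper_to((o+d)/87,30)
    env.move_straight(E(c-d*.0005,0,.057),rate=.01); S('d%d'%d)
env.gripper_to(.66,30); S('rel'); 
env.gripper_to(1.0); env.dwell(.3); S('open')
f=env.grab_frame('wrist'); cv2.imwrite('pics/rel.png',f['image'])
E
```

```text
hold ex 0.2151 ey 0.0004 z 0.0582 Fx 12.20 Fy -0.80 Fz 5.95 open 37.3mm ff 30.0 t 26.15
d1 ex 0.2148 ey 0.0004 z 0.0582 Fx 11.10 Fy 0.46 Fz 5.62 open 38.5mm ff 16.8 t 26.62
d2 ex 0.2144 ey 0.0004 z 0.0581 Fx 11.66 Fy -0.64 Fz 5.91 open 39.8mm ff 15.4 t 27.10
d3 ex 0.2139 ey 0.0004 z 0.0581 Fx 12.03 Fy -0.60 Fz 5.83 open 40.6mm ff 13.4 t 27.57
d4 ex 0.2134 ey 0.0003 z 0.0581 Fx 11.52 Fy -0.11 Fz 5.81 open 41.7mm ff 12.3 t 28.03
d5 ex 0.2129 ey 0.0003 z 0.0581 Fx 11.50 Fy -0.40 Fz 4.17 open 42.6mm ff 12.0 t 28.51
rel ex 0.2097 ey -0.0001 z 0.0566 Fx 0.66 Fy 0.25 Fz -0.42 open 57.2mm ff 0.0 t 29.11
open ex 0.2101 ey -0.0000 z 0.0570 Fx 0.07 Fy -0.23 Fz -0.14 open 87.0mm ff 0.0 t 30.22
```

```bash
python3 - <<'E'
from h import *
env.move_straight(E(.2105,0,.16),rate=.12)
env.goto(E(.20,0,.26),[180,0,A]); env.dwell(.2)
f=env.grab_frame('wrist'); S()
np.save('fin.npy',f,allow_pickle=True)
big=cv2.resize(f['image'],None,fx=4,fy=4,interpolation=cv2.INTER_CUBIC)
def line(p,q,c):
    u=w2px(f,[E(p[0],p[1],p[2]),E(q[0],q[1],q[2])])*4; cv2.line(big,*[tuple(int(v) for v in k) for k in u],c,1)
for q,c in [(.072,(0,0,255)),(.078,(0,255,0)),(.084,(255,0,0))]:
    g=.294-q
    line((g+.019,-.04,.092),(g+.019,.0,.092),c)     # post outer
    line((g-.03,.0,.092),(g-.03,.03,.092),c)     # lever outer let go
u=w2px(f,[E(.15,0,.06)])[0]*4; x,y=int(u[0])-400,int(u[1])-450
print(u)
cv2.imwrite('pics/fin.png',big[max(y,0):y+600+max(0,-y),max(x,0):x+800][:600])
for n in ['top','scene']: cv2.imwrite(f'pics/{n}1.png',env.grab_frame(n)['image'])
E
```

```text
ex 0.2000 ey -0.0001 z 0.2597 Fx 0.95 Fy -0.59 Fz 0.24 open 87.1mm ff 0.0 t 32.91
[1273.33713169 1060.22057492]
```

View pics/fin.png

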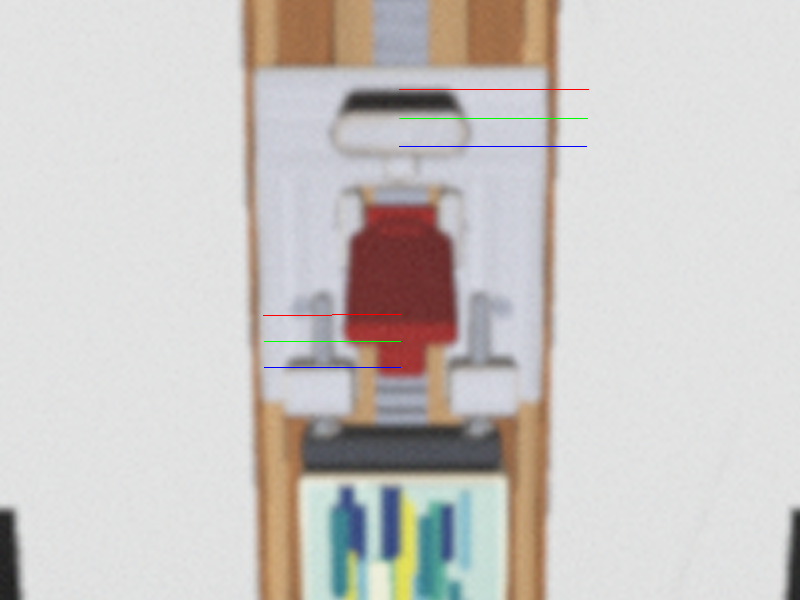

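The clamp sits at the q=.078 notch line and the lever is fully out (edge at px 343 against the model's 341). The jaw is pressed on the canvas with its springs mostly closed. One last check from the scene camera.

View pics/scene1.png

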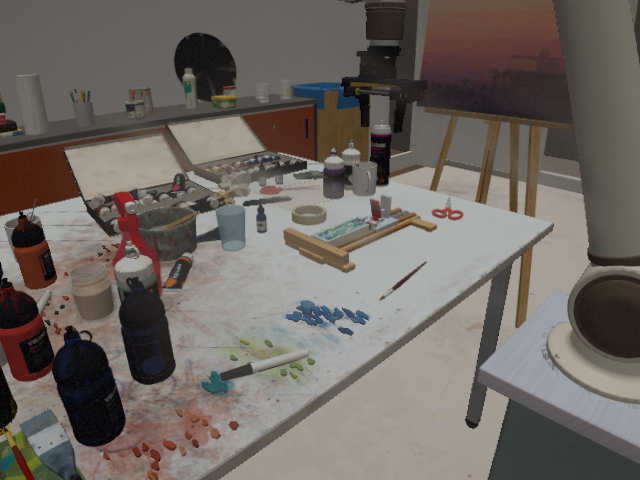

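The canvas lies flat between ledge and clamp (px 350,230), the bystanders have not moved, and the robot is clear.

```bash
python3 -c "
from workcell import env
print(env.close_job())"
```

```text
the job is handed in; nothing more can be done
None
```

The canvas is laid picture side up and centred, and held against the ledge with the tooth in a notch and an estimated 10 mm of the jaw's 15 mm spring travel pressed in. The job was handed in at about 33 s of the 61 s allowed, with nothing else on the table disturbed.

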